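# Offer up the kiln door for its hinge pin

## Task

The door of the small bench kiln is off its hinge and stands on its lower edge on the bench. Pick it up and offer it to the kiln standing open, roughly square to the kiln's front, with the hinge knuckle on its edge between the two lugs of the jamb block and the holes lined up from top to bottom so that I can drop the hinge pin straight through. Finish while still holding it there, upright and still: your gripper carries the door's weight, it does not rest on or press against the kiln; do not knock the kiln with it, drop it or disturb the other things.

Things in the scene. Friction and masses are not known exactly. Their poses are not given: they have to be found in the camera images.
- door: loose grey kiln door, 0.5 to 0.8 kg, standing on its lower edge: panel 28 mm thick (x), 180 wide (y), 180 high (z). Origin: centre of its lower edge. +y: to the hinge edge; +x: out of the outer face, which has a knob 42 mm out at y -65, z 90. Inner face (-x): white plug 98x98x20 at its centre. The plain top edge can be pinched from above. Centre of mass: about x -1, y +4, z 90 mm
- knuckle_upper (a point): centre of the hole at the upper end of the knuckle on the door's hinge edge: a vertical steel tube, 20 mm outside, 11 mm bore, 54 mm long, standing 24 mm out of the edge. Door frame x -14, y +104, z +117 mm
- knuckle_lower (a point): centre of the hole at the lower end of the same knuckle (door frame x -14, y +104, z +63 mm)
- kiln: fixed grey bench kiln, 240 deep (x), 180 wide (y), 250 high. Origin: centre of its underside on the bench. Its open front (chamber 105 mm square) faces its -x. The steel jamb block is on its -y side at the front. With the door open square and the holes in line, door +y is along kiln +x, door +x along kiln -y, and the door's lower edge is 65 mm above the bench
- jamb_upper (a point): centre of the hole in the underside of the upper jamb lug (kiln frame x -120, y -105, z 185 mm). The jamb block has two round lugs reaching forward, 20 mm outside, 11 mm bore, 18 mm high; the 60 mm gap between them takes the 54 mm knuckle with 3 mm play above and below
- jamb_lower (a point): centre of the hole in the top of the lower jamb lug (kiln frame x -120, y -105, z 125 mm). The block's flat face behind the gap (kiln x -109, y -115 to -90) is 1 mm behind the knuckle when the holes line up; the kiln's side wall (y -90) clears it by 5 mm
- hinge_pin: bystander: loose L-shaped steel hinge pin, 10 mm thick, about 117 mm long, nose tapering to 4 mm (so it catches holes up to 3.5 mm out of line), lying on top of the kiln; origin under the middle of its shank
- flask_a: bystander: casting flask 66 mm across the black rubber base, 111 mm high with its paper collar; origin under its centre
- flask_b: bystander: another casting flask, same as flask_a; origin under its centre
- tool_pot: bystander: grey plastic pot 68 mm across, 85 mm high, with brushes and spatulas standing up to about 185 mm; origin under its centre
There are look-alikes about, which are no part of the job. What is meant by the door is not blue or yellow, and is the larger of those in its own colour.

How it is judged (in metres and radians):
On the way:
1. the door is lifted clear of the bench in the gripper (height (world z) of door above 0.03 m and contact force between the fingers and door above 2 N), for 0.2 s.
At the end, for the whole second after the job is handed in: The door's knuckle is between the jamb lugs, its hole within 3.5 mm (sideways) of the lugs' holes at both its upper and its lower end; the door stands open within 20 degrees of square to the kiln's front, still, gripped by the fingers, with less than 4 N between it and the kiln (horizontal distance between knuckle_upper and jamb_upper below 0.0035 m and horizontal distance between knuckle_lower and jamb_lower below 0.0035 m and distance between knuckle_upper and jamb_upper below 0.0075 m and distance between knuckle_lower and jamb_lower below 0.0075 m and angle between the y axis of door and the x axis of kiln, either way round below 0.35 rad and contact force between the fingers and door above 2 N and contact force between door and kiln below 4 N and linear speed of door below 0.02 m/s and angular speed of door below 0.15 rad/s); the arm keeps its last pose, push and grip.
It fails at once if the door is tipped over or dropped (angle between door's own z axis and vertical above 0.6 rad).
It fails at once if the door is knocked hard against the kiln (over 25 N) (contact force between door and kiln above 25 N).
It fails at once if the hinge pin, a flask or the tool pot is disturbed (distance of any of hinge_pin, flask_a, flask_b, tool_pot from where it was at the start of the episode above 0.03 m or angle between any of flask_a, flask_b, tool_pot's own z axis and vertical above 0.5 rad).
It also fails if it takes over 45 s, if anything falls off the work surface, if the arm or the gripper's body presses on something with over 40 N, if the wrist force passes 120 N, or if a joint passes its speed limit or range.

## Robot

A 6-joint arm with a two-finger parallel gripper is mounted at the origin on the work surface. World frame = base frame: x ahead of the robot, y to its left, z up, the work surface at z = 0. Lengths are in m, angles in degrees, forces in N, time in s.
With the tool pointing down it reaches from about 0.275 to 0.825 m from the base axis. Payload 5.2 kg.
Tool frame: the origin (TCP) lies midway between the tips of the shut fingers; the grasp point (between the pads) lies 19 mm behind it (grip_depth is the distance from the TCP to the grasp point, in m); z points along the fingers, y is the direction in which the jaws open and shut (so a half turn about z gives the same grasp; the last joint's range is limited). The gripper opens to 93 mm and grips with 3 to 60 N. Pads are 15 mm wide; open, the fingers measure 128 mm over their backs; the gripper's body (75 mm by 188 mm) begins 65 mm behind the grasp point.
Start: joints at [53.583, 14.817, 87.949, -0, 77.235, -11.62], TCP at [0.231, 0.499, 0.219] pointing down, gripper open.
Joint ranges: [-179.93, 179.93], [-52.35, 119.4], [10.71, 147.94], [-69.91, 249.91], [12.55, 155.21], [-178.61, 178.61]. Speed limits (degrees/s): [147.25, 147.25, 180, 180, 180, 180].

## Interface

Orientations are given as a 3x3 rotation matrix whose columns are the frame's x, y, z axes.
In Python, from cell import get_state, read_camera, job_done, grip_depth gives the robot as it stands.
- The arm moves only by the shell command python3 -m handwheel 'ROWS' [OPENING]. ROWS is a JSON object of lists of equal length, an entry for each row: "xyz": the shift along the tool's x, y, z scaled (see below), a list of three; "rot": the turn, a rotation vector about the tool's x, y, z scaled (see below), a list of three. A call has 1 to 20 rows; each row shifts and turns the commanded pose from where the row before left it, along the tool's axes as they then stand; what a row does not reach is not made up. The controller multiplies each number of a shift by 0.5 m and each number of a turn by 60 degrees. A row lasts 1/8 s, in which the tool goes at most 62.5 mm and 10.7 degrees, less where a joint would pass 70% of its speed; a pose out of reach is approached as far as the arm can. A call with a number of a shift or a turn outside -1 to 1 is refused whole. A call with a gripper value outside its range is refused whole. OPENING is the gripper command: -1 is shut, 1 is fully open, values between are in proportion, set as the call begins (- or left out, the last holds). The fingers move at their own pace and stop on an object; the grip force is fixed at half the most. Time passes only in rows, so rows that do not move let the fingers close. It gives the time, the measured TCP pose, the force and the opening at its end, in the units of the state.
- get_state(): the state, without advancing time (a new reading comes with each control period).
- read_camera(name): name is "scene" or "side" or "wrist"; returns a dict with "frame" (480x640x3 uint8, red, green, blue), "fx", "fy", "cx", "cy" (pixels), "dist_coeffs" ([k1, k2, p1, p2, k3] as OpenCV has them; the pictures are not rectified), "T" (4x4, takes a point from camera to world coordinates). Camera axes: x right, y down, z forward; pixel columns grow to the right and rows downward; lengths in m; the calibration is good to about 2 mm. A picture is of the moment at which its call begins. There is no depth.
- job_done(): hands the job in, once; it reports no verdict.
The state is a dict: "t": time; "joint_pos": joint angles; "qd": joint speeds; "joint_efforts": joint torques, N m; "tool_pos": TCP position; "ee_rot": TCP orientation; "force": force on the tool from outside, world axes, zero at the start; "wrist_torque": the same for the moment, N m; "width": finger opening in m.
Only numpy, scipy, OpenCV 4.12 (cv2) and the standard library are available. Lean on these libraries where they do the work, as an engineer would, in place of code of your own. Each camera call takes 0.05 s, during which the arm holds its last target.

## Working session

There is one attempt and no reset: what is moved stays moved. The work goes in short steps, Python scripts to look and compute and a shell command to move; the robot and the scene stay as the last step left them, time stands still between calls to the robot, and variables do not carry over. Pictures are saved under pics/ and viewed, and the job is handed in when it is done.

```bash
mkdir -p pics; ls
cat > h.py <<'E'
import numpy as np,cv2
from cell import get_state, read_camera
E
python3 - <<'E'
from h import *
s=get_state()
for k,v in s.items(): print(k,np.round(np.array(v),4).tolist())
for n in ["scene","side","wrist"]:
    c=read_camera(n); cv2.imwrite(f"pics/{n}0.png",c["frame"][:,:,::-1])
    print(n,c["fx"],c["fy"],c["cx"],c["cy"],c["dist_coeffs"]); print(np.round(c["T"],4))
    np.save(f"{n}0.npy",c,allow_pickle=True)
import cell; print(cell.grip_depth)
E
```

```text
pics
t 0.0
joint_pos [53.5817, 14.8591, 88.0095, 0.0015, 77.2342, -11.6192]
qd [0.0071, 0.0012, -0.0348, 0.0364, 0.0266, -0.0746]
joint_efforts [-0.0018, -43.73, -28.4001, 0.0718, 0.0412, -0.0001]
tool_pos [0.2303, 0.4989, 0.2178]
ee_rot [[-0.9078, 0.4194, -0.0011], [0.4194, 0.9078, -0.0014], [0.0004, -0.0018, -1.0]]
force [-0.0357, 0.2393, -0.5017]
wrist_torque [-0.0244, 0.0055, 0.027]
width 0.0927
scene 579.7358124770986 579.7358124770986 318.9309762080396 231.62557777202326 [0.02099603 0.         0.         0.         0.        ]
[[-0.7822  0.5447 -0.3026  0.9797]
 [ 0.6231  0.6825 -0.382   0.4155]
 [-0.0015 -0.4873 -0.8732  1.2868]
 [ 0.      0.      0.      1.    ]]
side 537.2986576708616 537.2986576708616 316.217285290757 241.43985970847777 [0.01408931 0.         0.         0.         0.        ]
[[-0.9494 -0.2106  0.2329  0.3019]
 [-0.314   0.6508 -0.6913  0.724 ]
 [-0.006  -0.7294 -0.684   0.9567]
 [ 0.      0.      0.      1.    ]]
wrist 358.4407942814891 358.4407942814891 319.7542414879281 234.20881052652297 [0.0141682 0.        0.        0.        0.       ]
[[ 0.4189  0.8711  0.2564  0.1581]
 [ 0.908  -0.4015 -0.1197  0.532 ]
 [-0.0013  0.283  -0.9591  0.3836]
 [ 0.      0.      0.      1.    ]]
0.0188
```

View pics/scene0.png

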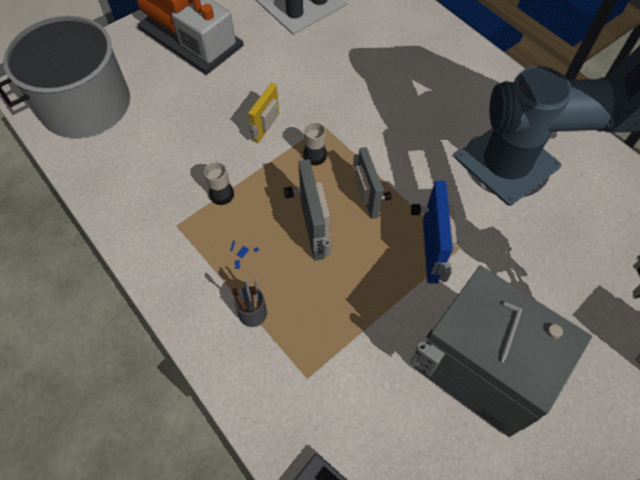

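View pics/side0.png

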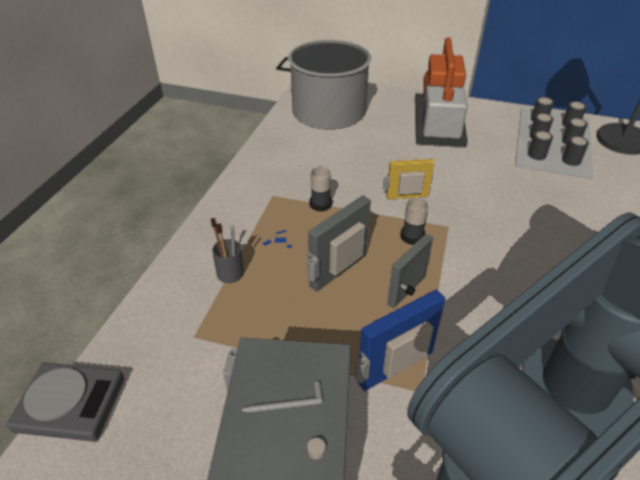

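View pics/wrist0.png

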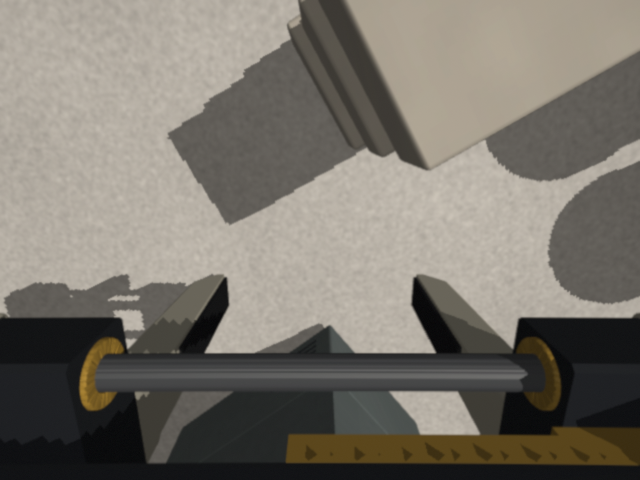

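Candidates (scene pixels): large grey door (315,210), small grey door (368,185), large blue door (438,232) and small yellow door (264,112). By the description the target is the large grey one at (315,210). I'll check it in close crops, along with the kiln and jamb.

Run:
```python
from h import *
def crop(n,u0,v0,u1,v1,k,out):
    f=np.load(f"{n}0.npy",allow_pickle=True).item()["frame"][v0:v1,u0:u1,::-1]
    f=cv2.resize(f,None,fx=k,fy=k,interpolation=cv2.INTER_CUBIC)
    for u in range((u0+9)//10*10,u1,10):
        cv2.line(f,((u-u0)*k,0),((u-u0)*k,4 if u%50 else 12),(0,0,255),1)
        if u%20==0: cv2.putText(f,str(u),((u-u0)*k-8,22),0,.35,(0,0,255),1)
    for v in range((v0+9)//10*10,v1,10):
        cv2.line(f,(0,(v-v0)*k),(4,(v-v0)*k),(0,0,255),1)
        if v%20==0: cv2.putText(f,str(v),(6,(v-v0)*k+4),0,.35,(0,0,255),1)
    print(f.shape); cv2.imwrite(out,f)
crop("scene",270,150,400,270,5,"pics/c1.png")
crop("side",295,190,445,310,5,"pics/c2.png")
crop("scene",400,260,600,440,4,"pics/c3.png")
crop("side",195,330,365,480,4,"pics/c4.png")
```

```text
(600, 650, 3)
(600, 750, 3)
(720, 800, 3)
(600, 680, 3)
```

View pics/c1.png

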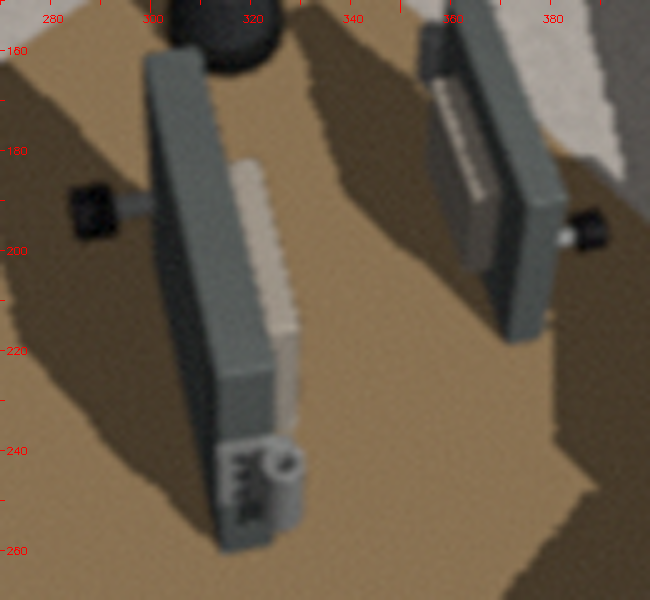

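View pics/c2.png

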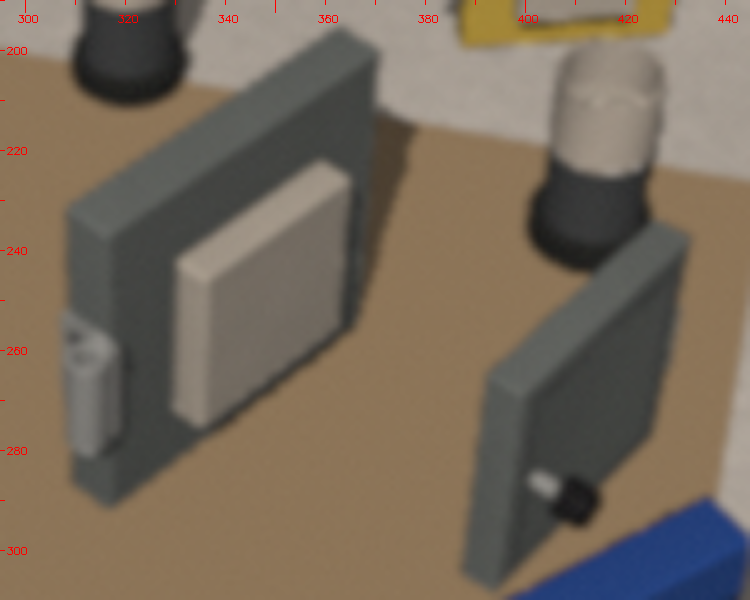

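View pics/c3.png

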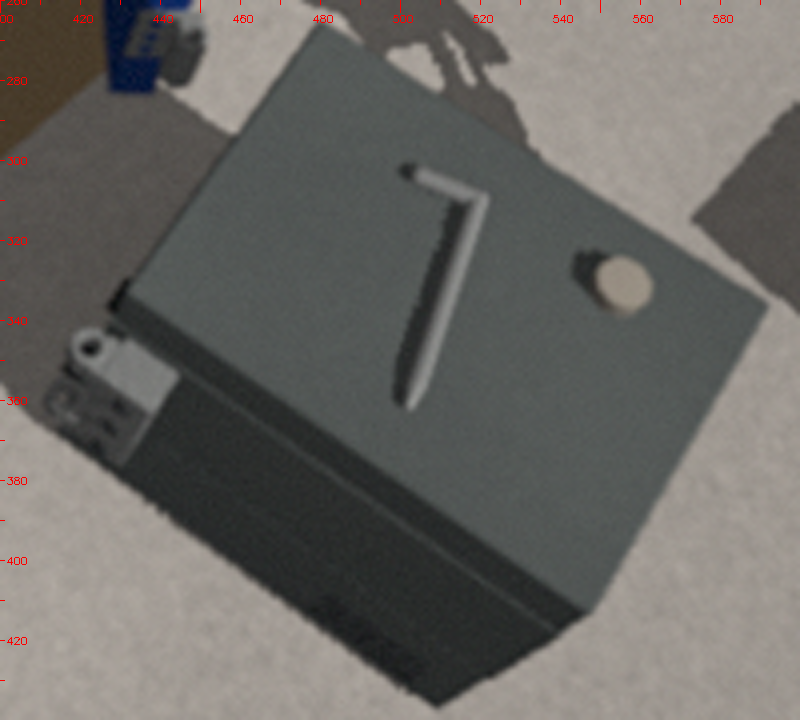

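View pics/c4.png

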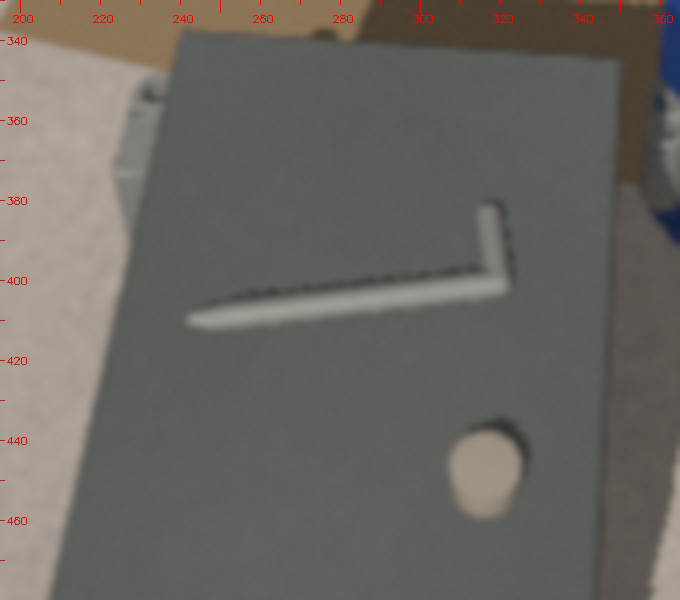

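```bash
cat >> h.py <<'E'
from scipy.optimize import least_squares
from scipy.spatial.transform import Rotation as R
def proj(c,P):
    T=np.linalg.inv(np.array(c["T"])); P=np.asarray(P,float).reshape(-1,3)
    K=np.array([[c["fx"],0,c["cx"]],[0,c["fy"],c["cy"]],[0,0,1]])
    p,_=cv2.projectPoints(P,cv2.Rodrigues(T[:3,:3])[0],T[:3,3],K,np.array(c["dist_coeffs"]))
    return p.reshape(-1,2)
def pose2(q,P):
    x,y,a=q[:3]; z=q[3] if len(q)>3 else 0
    return R.from_euler('z',a).apply(np.asarray(P,float))+[x,y,z]
def fit(obs,q0):
    # obs: list of (cam, pts, pix)
    f=lambda q: np.concatenate([(proj(c,pose2(q,P))-px).ravel() for c,P,px in obs])
    r=least_squares(f,q0,loss='soft_l1'); return r.x,f(r.x).reshape(-1,2)
E
python3 - <<'E'
from h import *
sc,si=[np.load(f"{n}0.npy",allow_pickle=True).item() for n in("scene","side")]
h=.09
D=[([.014,h,.18],(313.5,224)),([-.014,h,.18],(324,223)),([.014,-h,.18],(299.5,161)),([-.014,-h,.18],(310,160)),([.014,h,0],(314.5,260)),([-.014,h,0],(324,258.5)),([-.014,.104,.117],(326,242.5))]
Ds=[([.014,h,.18],(308.5,231)),([-.014,h,.18],(316.5,237)),([.014,-h,.18],(363,196)),([-.014,-h,.18],(370.5,200.5)),([.014,h,0],(309,287)),([-.014,h,0],(317,291)),([-.014,-h,0],(365.5,255.5)),([-.014,.104,.117],(311.5,260))]
u=lambda L:([a for a,b in L],[b for a,b in L])
for nm,o in(("both",[(sc,*u(D)),(si,*u(Ds))]),("scene",[(sc,*u(D))]),("side",[(si,*u(Ds))])):
    best=None
    for a in np.arange(-3,3.2,1):
        q,r=fit(o,[.4,.0,a])
        if best is None or np.abs(r).sum()<np.abs(best[1]).sum(): best=(q,r)
    print("door",nm,np.round(best[0],4),np.degrees(best[0][2])); print(np.round(best[1],1).tolist())
K=[([-.12,-h,.25],(431.5,332)),([-.12,h,.25],(480,266)),([.12,h,.25],(592,337)),([.12,-h,.25],(546.5,413)),([.12,-h,0],(510,437)),([-.12,-.105,.203],(422.5,346.5))]
Ks=[([-.12,-h,.25],(240.5,337.5)),([-.12,h,.25],(350,345)),([-.12,-.105,.203],(234,352))]
for nm,o in(("both",[(sc,*u(K)),(si,*u(Ks))]),("scene",[(sc,*u(K))]),("side",[(si,*u(Ks))])):
    best=None
    for a in np.arange(-3,3.2,1):
        q,r=fit(o,[.4,.0,a])
        if best is None or np.abs(r).sum()<np.abs(best[1]).sum(): best=(q,r)
    print("kiln",nm,np.round(best[0],4),np.degrees(best[0][2])); print(np.round(best[1],1).tolist())
E
```

```text
door both [ 0.5425 -0.1622 -0.4764] -27.29362360273166
[[-0.2, 1.4], [1.8, 0.3], [-0.8, -0.8], [0.4, -1.7], [-0.5, 1.6], [1.1, 1.1], [0.8, -0.3], [-1.4, -0.8], [-0.3, -0.6], [-0.0, -2.2], [1.5, -1.4], [-0.5, -0.8], [-0.3, 1.4], [1.9, -0.7], [0.3, 0.5]]
door scene [ 0.5422 -0.1634 -0.4839] -27.724413186180154
[[-0.8, 1.0], [1.2, -0.1], [-0.8, -1.3], [0.5, -2.1], [-1.0, 1.2], [0.6, 0.8], [0.2, -0.6]]
door side [ 0.5421 -0.1604 -0.4703] -26.947401936692806
[[-1.3, -0.1], [-0.2, 0.1], [-0.3, -1.8], [1.3, -1.0], [-0.5, -0.1], [-0.2, 2.1], [1.7, -0.3], [0.4, 1.2]]
kiln both [0.4755 0.3562 1.8022] 103.25860473576623
[[-0.4, 0.0], [0.6, -2.3], [2.0, -1.0], [2.0, 1.4], [-2.2, 2.6], [0.3, -0.4], [-0.9, -1.8], [0.7, -1.7], [-0.4, 0.1]]
kiln scene [ 0.4758  0.3553 -4.477 ] -256.51259298612183
[[-0.9, 0.1], [-0.2, -2.4], [1.4, -1.6], [1.7, 1.0], [-2.4, 2.3], [-0.1, -0.3]]
kiln side [0.4758 0.3587 1.7897] 102.5402086929505
[[-0.7, -1.2], [1.0, 0.1], [-0.1, 0.7]]
```

Close crops confirm the large grey door (plug and knuckle visible, scene 315,210; knuckle hole at about 326,242). The fits give door (0.5425, -0.162) with yaw -27°, and kiln (0.4755, 0.356) with yaw 103°. Next I'll place the bystanders and plan the move.

```bash
cat >> h.py <<'E'
def unproj(c,uv,z):
    K=np.array([[c["fx"],0,c["cx"]],[0,c["fy"],c["cy"]],[0,0,1]]); T=np.array(c["T"])
    p=cv2.undistortPoints(np.array([[uv]],float),K,np.array(c["dist_coeffs"])).ravel()
    d=T[:3,:3]@[p[0],p[1],1]; return T[:3,3]+d*(z-T[2,3])/d[2]
def delta(pos,yaw=None):
    s=get_state(); Rm=np.array(s["ee_rot"]); d=Rm.T@(np.array(pos)-s["tool_pos"])
    print("t",s["t"],"tcp",np.round(s["tool_pos"],4),"shift units",np.round(d/.5,4))
    if yaw is not None:
        y=np.radians(yaw); Rt=np.array([[-np.sin(y),np.cos(y),0],[np.cos(y),np.sin(y),0],[0,0,-1.]])
        print("rot units",np.round(np.degrees(R.from_matrix(Rm.T@Rt).as_rotvec())/60,4), "then shift",np.round(Rt.T@(np.array(pos)-s["tool_pos"])/.5,4))
E
python3 - <<'E'
from h import *
sc,si=[np.load(f"{n}0.npy",allow_pickle=True).item() for n in("scene","side")]
for n,uv,z in [("flask_a?",(315,131),.111),("flask_b",(216,170),.111),("pot",(250,315),.0),("blue top1",(436,184),.18),("blue top2",(446,262),.18),("small top1",(361,152),.13),("small top2",(377,188),.13)]:
    print(n,np.round(unproj(sc,uv,z),3))
qd=[.5424,-.162]; delta([*qd,.22],-27.3)
print(pose2([.4755,.3562,1.8022],[-.12,-.105,.185]),pose2([.4755,.3562,1.8022],[-.224,-.119,.065]))
E
python3 -m handwheel '{"xyz":[[0,0,-0.1],[0,0,-0.1],[0,0,-0.1],[0,0,-0.1]],"rot":[[0,0,0],[0,0,0],[0,0,0],[0,0,0]]}' 1
```

```text
flask_a? [ 0.396 -0.337  0.111]
flask_b [ 0.662 -0.393  0.111]
pot [ 0.8   -0.073  0.   ]
blue top1 [0.309 0.001 0.18 ]
blue top2 [0.432 0.157 0.18 ]
small top1 [ 0.357 -0.202  0.13 ]
small top2 [ 0.396 -0.097  0.13 ]
t 0.15 tcp [0.2304 0.499  0.218 ] shift units [-1.1209 -0.9383 -0.003 ]
rot units [-1.3000e-03  9.0000e-04  1.5417e+00] then shift [-0.8885  1.1608 -0.004 ]
[0.60522255 0.26347967 0.185     ] [0.64270116 0.16546256 0.065     ]
t: 0.65
tool_pos: [0.2304, 0.499, 0.42]
ee_rot: [[-0.908, 0.419, -0.0], [0.419, 0.908, -0.0], [0.0, -0.0, -1.0]]
force: [0.5, 1.1, -0.5]
width: 0.093
```

```bash
Z='[0,0,0]'
python3 -m handwheel '{"xyz":[[0,0,0],[0,0,0],[0,0,0],[0,0,0],[0,0,0],[0,0,0],[0,0,0],[0,0,0],[0,0,0],[0,0,0]],"rot":[[0,0,0.154],[0,0,0.154],[0,0,0.154],[0,0,0.154],[0,0,0.154],[0,0,0.154],[0,0,0.154],[0,0,0.154],[0,0,0.154],[0,0,0.154]]}'
python3 -m handwheel '{"xyz":[[-0.0683,0.0893,0],[-0.0683,0.0893,0],[-0.0683,0.0893,0],[-0.0683,0.0893,0],[-0.0683,0.0893,0],[-0.0683,0.0893,0],[-0.0683,0.0893,0],[-0.0683,0.0893,0],[-0.0683,0.0893,0],[-0.0683,0.0893,0],[-0.0683,0.0893,0],[-0.0683,0.0893,0],[-0.0683,0.0893,0]],"rot":[[0,0,0],[0,0,0],[0,0,0],[0,0,0],[0,0,0],[0,0,0],[0,0,0],[0,0,0],[0,0,0],[0,0,0],[0,0,0],[0,0,0],[0,0,0]]}'
python3 - <<'E'
from h import *
delta([.5424,-.162,.22],-27.3)
c=read_camera("wrist"); np.save("wrist1.npy",c,allow_pickle=True); f=c["frame"][:,:,::-1].copy()
D=np.array([[.014,.09,.18],[-.014,.09,.18],[.014,-.09,.18],[-.014,-.09,.18],[-.014,.104,.117]])
for p in proj(c,pose2([.5424,-.162,np.radians(-27.3)],D)): cv2.circle(f,tuple(int(round(x)) for x in p),3,(0,0,255),1)
cv2.imwrite("pics/wrist1.png",f)
E
```

```text
t: 1.9
tool_pos: [0.2306, 0.4992, 0.4182]
ee_rot: [[0.462, 0.887, -0.001], [0.887, -0.462, -0.001], [-0.001, -0.0, -1.0]]
force: [-1.0, 0.3, 0.4]
width: 0.0931
t: 3.52
tool_pos: [0.5445, -0.1626, 0.4184]
ee_rot: [[0.457, 0.889, -0.0], [0.889, -0.457, 0.0], [0.0, -0.0, -1.0]]
force: [-0.1, 0.2, -0.3]
width: 0.0929
t 3.525 tcp [ 0.5445 -0.1626  0.4184] shift units [-0.0008 -0.0041  0.3967]
rot units [-0.0004 -0.0002  0.0014] then shift [-0.0008 -0.0042  0.3967]
```

View pics/wrist1.png

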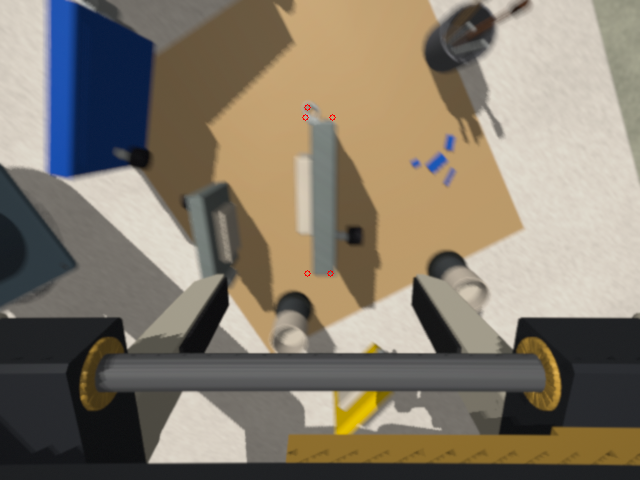

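```bash
cat >> h.py <<'E'
def crop(f,u0,v0,u1,v1,k,out):
    f=cv2.resize(f[v0:v1,u0:u1,::-1],None,fx=k,fy=k,interpolation=cv2.INTER_CUBIC)
    for u in range((u0+9)//10*10,u1,10):
        cv2.line(f,((u-u0)*k,0),((u-u0)*k,5),(0,0,255),1)
        if u%20==0: cv2.putText(f,str(u),((u-u0)*k-8,16),0,.35,(0,0,255),1)
    for v in range((v0+9)//10*10,v1,10):
        cv2.line(f,(0,(v-v0)*k),(5,(v-v0)*k),(0,0,255),1)
        if v%20==0: cv2.putText(f,str(v),(6,(v-v0)*k+4),0,.35,(0,0,255),1)
    cv2.imwrite(out,f)
E
python3 - <<'E'
from h import *
c=np.load("wrist1.npy",allow_pickle=True).item()
crop(c["frame"],270,90,380,285,3,"pics/w1c.png")
E
```

```text
(no output)
```

View pics/w1c.png

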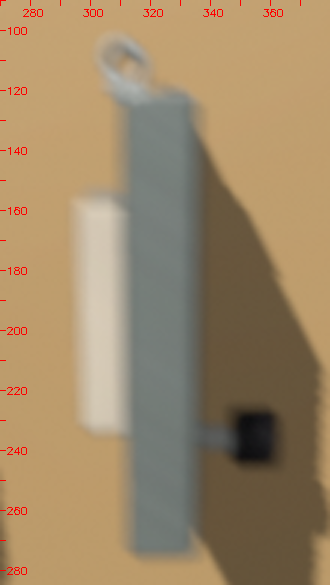

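```bash
python3 -m handwheel '{"xyz":[[0,0,0.078],[0,0,0.078],[0,0,0.078],[0,0,0.078],[0,0,0.07]],"rot":[[0,0,0],[0,0,0],[0,0,0],[0,0,0],[0,0,0]]}'
python3 - <<'E'
from h import *
c=read_camera("wrist"); np.save("wrist2.npy",c,allow_pickle=True)
cv2.imwrite("pics/wrist2.png",c["frame"][:,:,::-1])
c=read_camera("scene"); np.save("scene2.npy",c,allow_pickle=True)
crop(c["frame"],250,110,390,270,4,"pics/scene2.png")
E
```

```text
t: 4.2
tool_pos: [0.5434, -0.1604, 0.2259]
ee_rot: [[0.457, 0.889, -0.001], [0.889, -0.457, 0.001], [-0.0, -0.001, -1.0]]
force: [-0.1, 0.1, 0.1]
width: 0.093
```

View pics/wrist2.png

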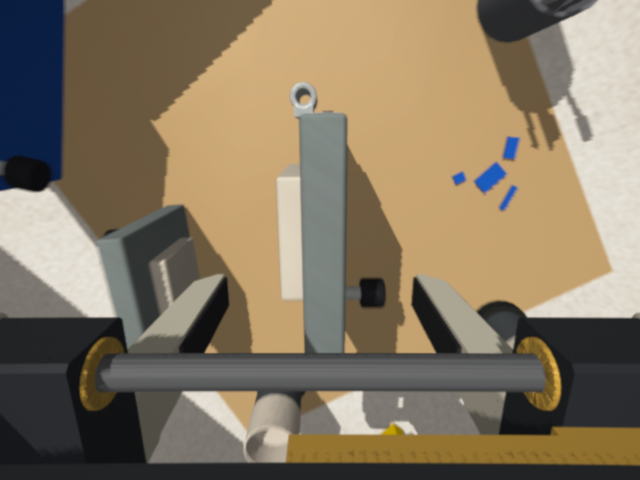

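View pics/scene2.png

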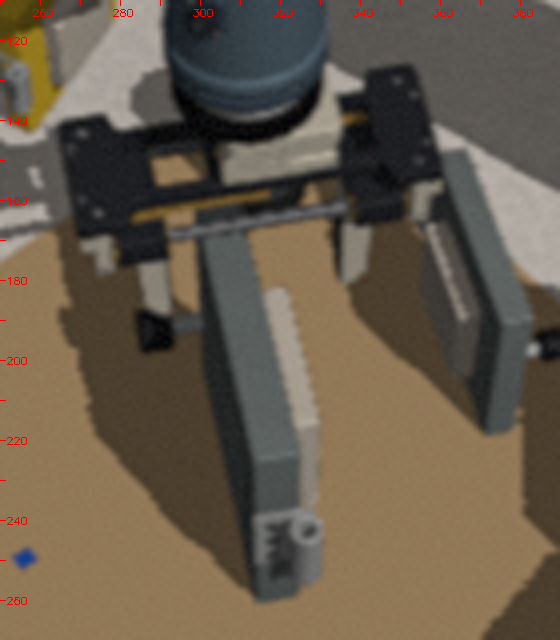

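```bash
python3 -m handwheel '{"xyz":[[0.001,0.003,0.04],[0,0,0.04],[0,0,0.04],[0,0,0.04],[0,0,0]],"rot":[[0,0,0],[0,0,0],[0,0,0],[0,0,0],[0,0,0]]}'
python3 -m handwheel '{"xyz":[[0,0,0],[0,0,0],[0,0,0],[0,0,0],[0,0,0],[0,0,0],[0,0,0],[0,0,0]],"rot":[[0,0,0],[0,0,0],[0,0,0],[0,0,0],[0,0,0],[0,0,0],[0,0,0],[0,0,0]]}' -1
python3 - <<'E'
from h import *
c=read_camera("wrist"); np.save("wrist3.npy",c,allow_pickle=True)
cv2.imwrite("pics/wrist3.png",c["frame"][:,:,::-1])
E
```

```text
t: 4.92
tool_pos: [0.5453, -0.1609, 0.1476]
ee_rot: [[0.457, 0.889, -0.001], [0.889, -0.457, 0.001], [0.0, -0.002, -1.0]]
force: [-0.0, -0.1, -0.6]
width: 0.093
t: 5.92
tool_pos: [0.5456, -0.1611, 0.1476]
ee_rot: [[0.457, 0.889, 0.0], [0.889, -0.457, -0.0], [-0.0, 0.0, -1.0]]
force: [0.8, -0.3, 0.4]
width: 0.0278
```

View pics/wrist3.png

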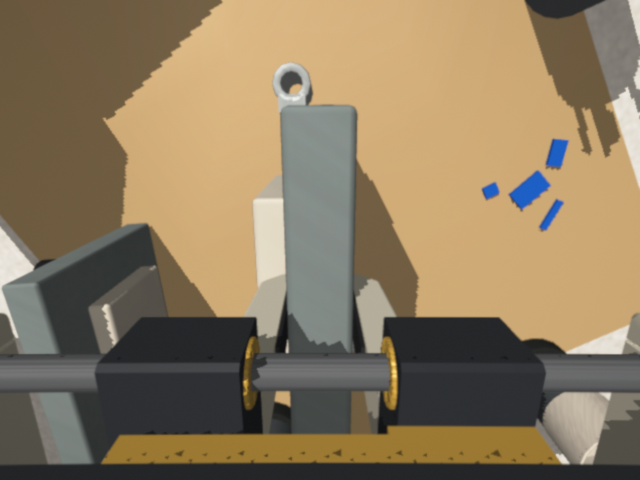

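```bash
python3 -m handwheel '{"xyz":[[0,0,-0.01],[0,0,-0.02],[0,0,-0.04],[0,0,-0.04],[0,0,-0.02],[0,0,-0.01],[0,0,0]],"rot":[[0,0,0],[0,0,0],[0,0,0],[0,0,0],[0,0,0],[0,0,0],[0,0,0]]}'
python3 -m handwheel '{"xyz":[[0,0,0],[0,0,0],[0,0,0],[0,0,0],[0,0,0],[0,0,0],[0,0,0],[0,0,0]],"rot":[[0,0,-0.05],[0,0,-0.1],[0,0,-0.12],[0,0,-0.12],[0,0,-0.12],[0,0,-0.1],[0,0,-0.066],[0,0,0]]}'
cat >> h.py <<'E'
KQ=[.4755,.3562,1.8022]; OFF=np.array([.0023,0,.1476]) # TCP relative to door origin, in door y, x, z
def tcp_for(kx,ky,z,yaw_deg,K=KQ):
    o=pose2(K,[kx,ky,z]); y=np.radians(yaw_deg); dy=np.array([-np.sin(y),np.cos(y),0])
    return o+dy*OFF[0]+[0,0,OFF[2]]
E
python3 - <<'E'
from h import *
y=np.degrees(KQ[2])-90
delta(tcp_for(-.284,-.119,.065,y),y)
print(get_state()["force"])
c=read_camera("wrist"); np.save("wrist4.npy",c,allow_pickle=True)
cv2.imwrite("pics/wrist4.png",c["frame"][:,:,::-1])
E
```

```text
t: 6.85
tool_pos: [0.5454, -0.161, 0.2174]
ee_rot: [[0.457, 0.889, -0.0], [0.889, -0.457, 0.0], [0.0, -0.0, -1.0]]
force: [-0.5, 0.4, -7.8]
width: 0.028
t: 7.85
tool_pos: [0.5451, -0.1609, 0.2167]
ee_rot: [[-0.23, 0.973, -0.002], [0.973, 0.23, 0.001], [0.001, -0.001, -1.0]]
force: [0.4, -0.7, -6.2]
width: 0.0276
t 7.85 tcp [ 0.5451 -0.1609  0.2167] shift units [0.4747 0.3402 0.0084]
rot units [-0.0012 -0.0011  0.0011] then shift [0.4751 0.3396 0.0083]
[ 0.40045979 -0.6836309  -6.21308523]
```

View pics/wrist4.png

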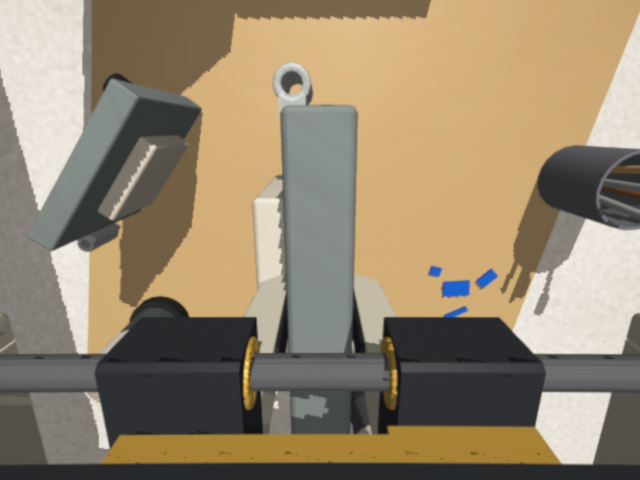

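```bash
python3 -m handwheel '{"xyz":[[0.03,0.02,0.0],[0.06,0.043,0.001],[0.06,0.043,0.001],[0.07,0.05,0.002],[0.07,0.05,0.002],[0.07,0.05,0.001],[0.06,0.043,0.001],[0.04,0.03,0],[0.015,0.011,0],[0,0,0]],"rot":[[0,0,0],[0,0,0],[0,0,0],[0,0,0],[0,0,0],[0,0,0],[0,0,0],[0,0,0],[0,0,0],[0,0,0]]}'
python3 - <<'E'
from h import *
y=np.degrees(KQ[2])-90
delta(tcp_for(-.284,-.119,.065,y),y)
for n in("wrist","scene","side"):
    c=read_camera(n); np.save(f"{n}5.npy",c,allow_pickle=True)
    cv2.imwrite(f"pics/{n}5.png",c["frame"][:,:,::-1])
    if n=="scene": crop(c["frame"],330,220,490,380,4,"pics/scene5c.png")
    if n=="side": crop(c["frame"],180,230,340,380,4,"pics/side5c.png")
E
```

```text
t: 9.15
tool_pos: [0.6559, 0.1092, 0.2133]
ee_rot: [[-0.231, 0.973, -0.001], [0.973, 0.231, -0.001], [-0.0, -0.001, -1.0]]
force: [0.2, -0.3, -7.3]
width: 0.0281
t 9.15 tcp [0.6559 0.1092 0.2133] shift units [0.0002 0.     0.0015]
rot units [-0.0008  0.0004  0.0021] then shift [0.0002 0.     0.0015]
```

View pics/wrist5.png

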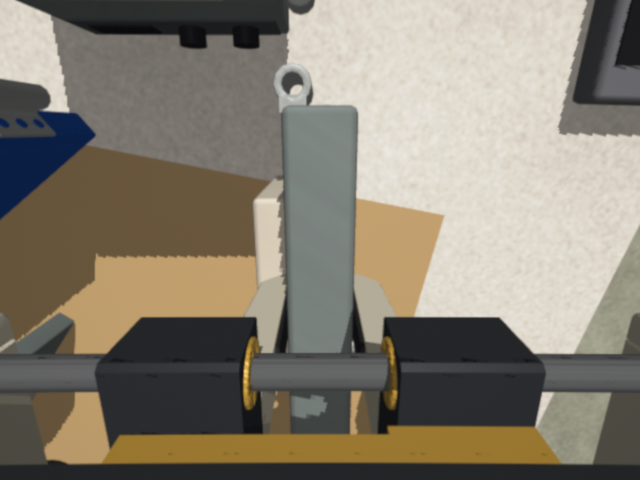

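View pics/scene5c.png

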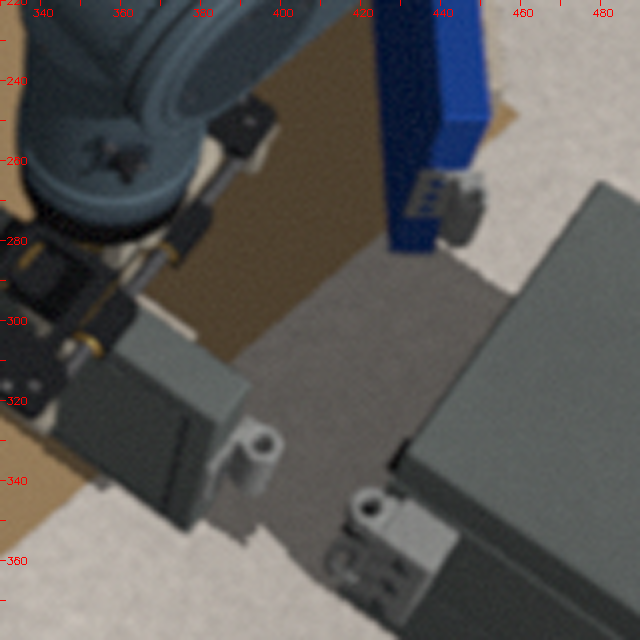

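View pics/side5c.png

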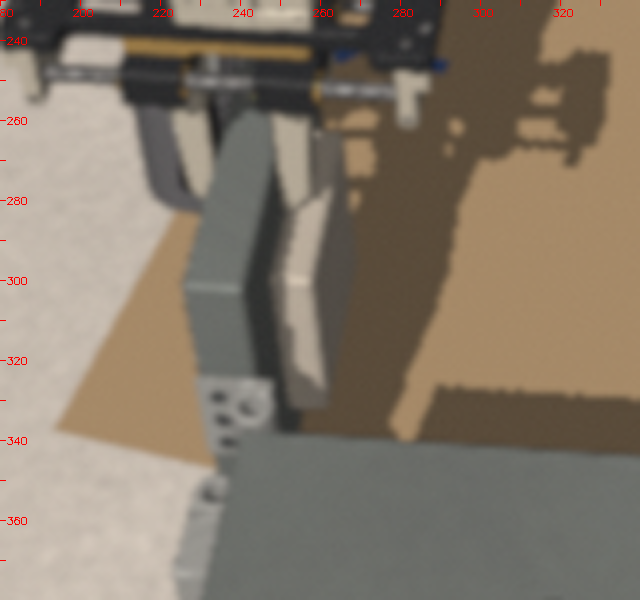

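```bash
cat >> h.py <<'E'
def tri(obs):
    f=lambda p: np.concatenate([(proj(c,p)[0]-uv) for c,uv in obs])
    r=least_squares(f,[.6,.2,.15]); return r.x,r.fun
def door_fk(P,s=None):
    s=s or get_state(); Rm=np.array(s["ee_rot"]); P=np.asarray(P,float)
    return np.array(s["tool_pos"])+ (Rm@np.array([P[1]-OFF[0],P[0],OFF[2]-P[2]]))
E
python3 - <<'E'
from h import *
sc,si,wr=[np.load(f"{n}5.npy",allow_pickle=True).item() for n in("scene","side","wrist")]
k=door_fk([-.014,.104,.117]); print("knuckle fk",k)
for c,uv in((sc,(395.5,331)),(si,(242.5,330.5)),(wr,(293,82.5))): print("pred",proj(c,k)[0],"seen",uv, "err mm", (unproj(c,uv,k[2])-k)*1000)
p,r=tri([(sc,(395.5,331)),(si,(242.5,330.5))]); print("knuckle tri",p,r)
j=pose2(KQ,[-.12,-.105,.203]);print("lug fit",j)
p,r=tri([(sc,(422.5,346.5)),(si,(232.5,352))]); print("lug tri",p,r)
for c,uv in((sc,(422.5,346.5)),(si,(232.5,352))): print("lug@.203",unproj(c,uv,.203))
# direct diff
for c,a,b in((sc,(395.5,331),(422.5,346.5)),(si,(242.5,330.5),(232.5,352))):
    d=unproj(c,b,.203)-unproj(c,a,k[2]); print("diff in kiln frame mm",R.from_euler('z',-KQ[2]).apply(d)*1000)
E
```

```text
knuckle fk [0.6188377  0.20359999 0.18303865]
pred [395.34186007 330.5396951 ] seen (395.5, 331) err mm [0.39827346 0.90424084 0.        ]
pred [242.00166186 330.13965334] seen (242.5, 330.5) err mm [-1.17741271  0.45982371  0.        ]
pred [293.22647032  83.63404304] seen (293, 82.5) err mm [-0.22281721  0.49081312  0.        ]
knuckle tri [0.61839547 0.20370927 0.18173996] [-0.03006132 -0.33063062 -0.22436928  0.19484851]
lug fit [0.60522255 0.26347967 0.203     ]
lug tri [0.60666054 0.26415764 0.20387   ] [ 0.02133351  0.19647652  0.13025114 -0.11146828]
lug@.203 [0.60612351 0.26372756 0.203     ]
lug@.203 [0.60712638 0.26389922 0.203     ]
diff in kiln frame mm [60.65202283 -0.81955984 19.96134519]
diff in kiln frame mm [60.66029822 -3.47068535 19.96134519]
```

```bash
python3 -m handwheel '{"xyz":[[0.01,0.001,0.001],[0.015,0.001,0],[0.015,0.001,0],[0.01,0,0],[0.01,0,0],[0,0,0],[0,0,0]],"rot":[[0,0,0],[0,0,0],[0,0,0],[0,0,0],[0,0,0],[0,0,0],[0,0,0]]}'
python3 - <<'E'
from h import *
for n in("wrist","scene","side"):
    c=read_camera(n); np.save(f"{n}6.npy",c,allow_pickle=True)
    if n=="wrist": crop(c["frame"],200,0,400,130,4,"pics/wrist6.png")
    if n=="scene": crop(c["frame"],380,290,480,390,6,"pics/scene6c.png")
    if n=="side": crop(c["frame"],200,290,300,400,5,"pics/side6c.png")
E
```

```text
t: 10.18
tool_pos: [0.6507, 0.1387, 0.2132]
ee_rot: [[-0.231, 0.973, 0.0], [0.973, 0.231, -0.0], [-0.0, 0.0, -1.0]]
force: [0.7, -0.3, -6.5]
width: 0.0279
```

View pics/wrist6.png

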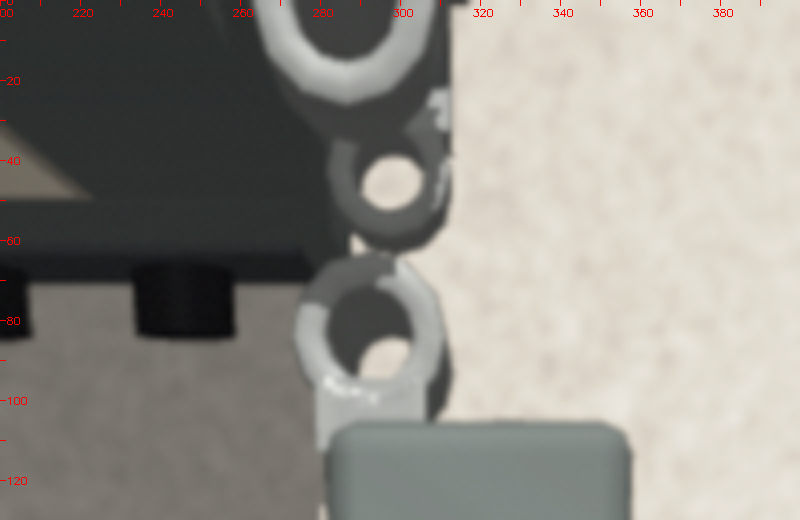

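View pics/scene6c.png

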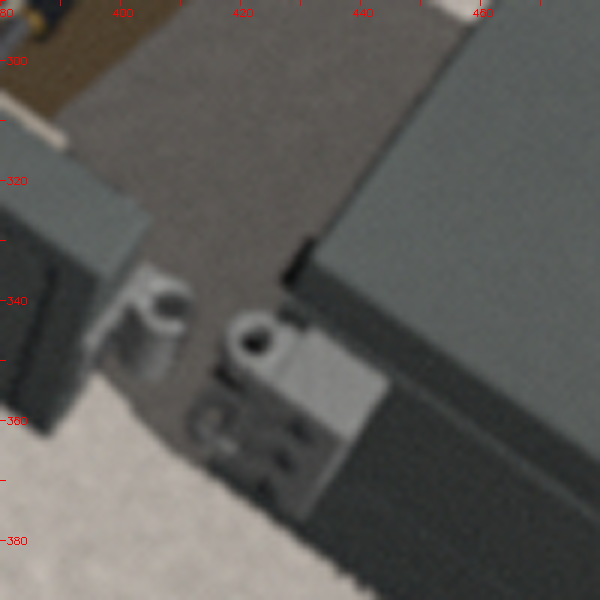

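View pics/side6c.png

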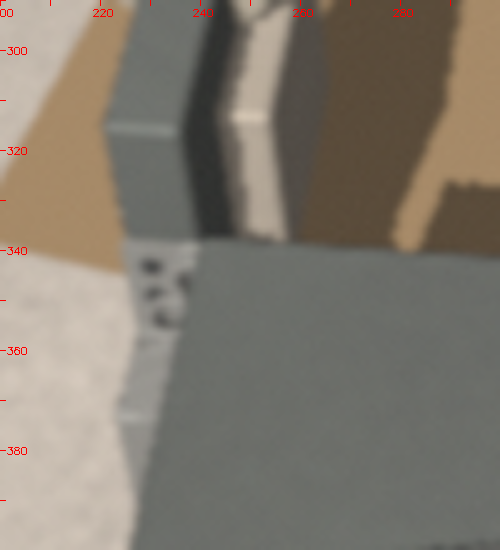

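Run:
```python
from h import *
sc,wr=[np.load(f"{n}6.npy",allow_pickle=True).item() for n in("scene","wrist")]
Ri=R.from_euler('z',-KQ[2])
def kf(p): return np.round((Ri.apply(np.array(p)-[KQ[0],KQ[1],0]))*1000,2)
k=door_fk([-.014,.104,.117]);print("kn fk",k,kf(k),"wr pred",proj(wr,k)[0]); print("kn wr",kf(unproj(wr,(292,83),k[2])))
k2=door_fk([-.014,.104,.063]);print("knL fk",kf(k2))
def circ(c,cen,z,r=.01):
    a=np.linspace(0,2*np.pi,73); P=np.c_[cen[0]+r*np.cos(a),cen[1]+r*np.sin(a),0*a+z]; return proj(c,P)
for nm,cen,z in(("lug top",[-.12,-.105],.203),("lug under",[-.12,-.105],.185),("lowlug top",[-.12,-.105],.125)):
    w=pose2(KQ,[*cen,z]); q=circ(wr,w,z); print(nm,proj(wr,w)[0],"u",q[:,0].min(),q[:,0].max(),"v",q[:,1].min(),q[:,1].max())
q=circ(wr,k,k[2]); print("kn outer u",q[:,0].min(),q[:,0].max(),q[:,1].min(),q[:,1].max())
print("scene: kn",proj(sc,k)[0],"kn seen kf",kf(unproj(sc,(408,340.5),k[2])),"lug seen kf",kf(unproj(sc,(422.5,346.5),.203)))
f=wr["frame"]
```

```text
kn fk [0.61361173 0.23422551 0.1825403 ] [-150.4  -106.46  182.54] wr pred [293.79200192  81.40932219]
kn wr [-151.14 -105.53  182.54]
knL fk [-150.41 -106.46  128.54]
lug top [285.67763817  -2.21747112] u 262.14419489380816 309.15629154465074 v -29.998156344012642 24.447304922864134
lug under [289.12870511  11.06385206] u 267.9970848607072 310.22023870619057 v -13.57960143375621 34.82116438156538
lowlug top [296.84329228  40.7382701 ] u 281.0727735132092 312.5983787086497 v 22.841473785776003 58.15815105202401
kn outer u 274.00207224621784 313.5544954097084 59.599686365878966 102.50456409273525
scene: kn [407.76206763 340.68547476] kn seen kf [-150.24 -105.85  182.54] lug seen kf [-119.97 -105.93  203.  ]
```

```bash
python3 -m handwheel '{"xyz":[[0.006,-0.001,0.001],[0.008,0,0],[0.008,0,0],[0.008,0,0],[0.008,0,0],[0.008,0,0],[0.006,0,0],[0,0,0],[0,0,0]],"rot":[[0,0,0],[0,0,0],[0,0,0],[0,0,0],[0,0,0],[0,0,0],[0,0,0],[0,0,0],[0,0,0]]}'
python3 - <<'E'
from h import *
for n in("wrist","scene","side"):
    c=read_camera(n); np.save(f"{n}7.npy",c,allow_pickle=True)
    if n=="wrist": crop(c["frame"],220,0,380,130,5,"pics/wrist7.png")
    if n=="scene": crop(c["frame"],380,290,480,390,6,"pics/scene7c.png")
Ri=R.from_euler('z',-KQ[2]); s=get_state()
for z in(.117,.063): print(np.round(Ri.apply(door_fk([-.014,.104,z],s)-[KQ[0],KQ[1],0])*1000,2))
print(s["force"],s["wrist_torque"])
E
```

```text
t: 11.45
tool_pos: [0.6442, 0.1639, 0.2126]
ee_rot: [[-0.231, 0.973, 0.0], [0.973, 0.231, -0.0], [-0.0, -0.0, -1.0]]
force: [-0.0, 0.8, -7.4]
width: 0.0281
[-124.28 -105.9   182.07]
[-124.28 -105.9   128.07]
[-0.53997865 -0.27004536 -6.77491351] [-0.10117072  0.09365302  0.03418352]
```

View pics/wrist7.png

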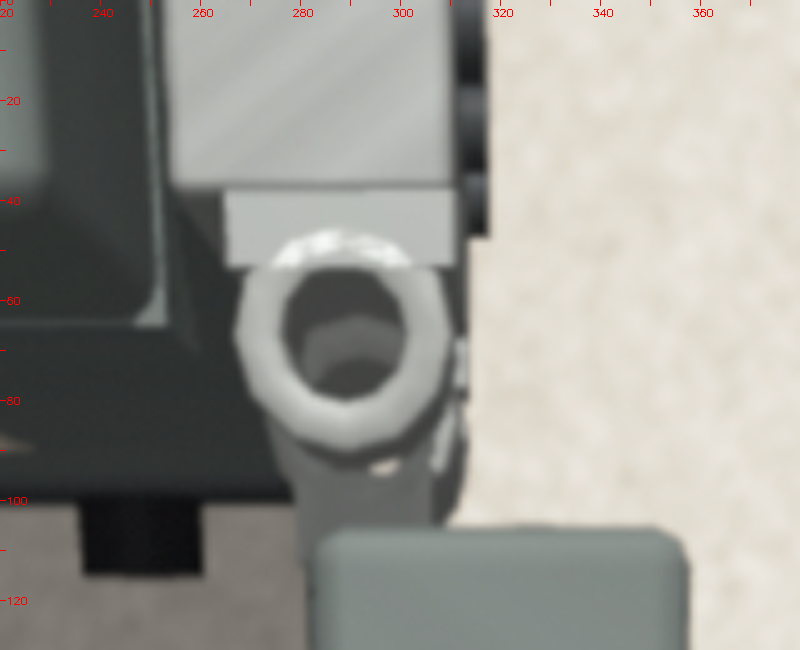

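View pics/scene7c.png

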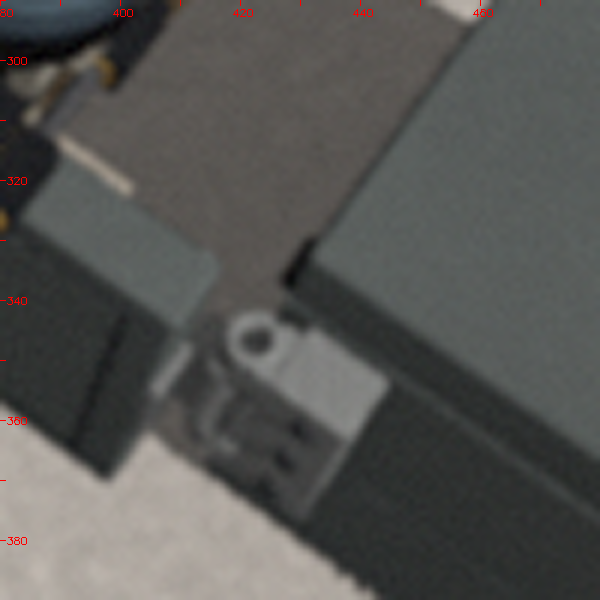

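Run:
```python
from h import *
sc,wr=[np.load(f"{n}7.npy",allow_pickle=True).item() for n in("scene","wrist")]
Ri=R.from_euler('z',-KQ[2])
def kf(p): return np.round((Ri.apply(np.array(p)-[KQ[0],KQ[1],0]))*1000,2)
def circ(c,cen,z,r=.01):
    a=np.linspace(0,2*np.pi,73); P=np.c_[cen[0]+r*np.cos(a),cen[1]+r*np.sin(a),0*a+z]; return proj(c,P)
for nm,z,r in(("lug top",.203,.01),("hole top",.203,.0055),("hole under",.185,.0055)):
    w=pose2(KQ,[-.12,-.105,z]); q=circ(wr,w,z,r); print(nm,proj(wr,w)[0],"u",q[:,0].min(),q[:,0].max(),"v",q[:,1].min(),q[:,1].max())
# knuckle: fit centre from wrist5 & wrist6 looks the same
for uv in((292,83),(293,82.5)): print("knuckle by wrist",kf(unproj(wr,uv,.182)))
for uv in((288.4,66.3),): print("lug by wrist",kf(unproj(wr,uv,.203)))
c=np.load("wrist6.npy",allow_pickle=True).item(); crop(c["frame"],265,55,325,115,10,"pics/kn.png")
crop(wr["frame"],260,40,320,110,8,"pics/lug.png")
```

```text
lug top [288.30747308  64.80001495] u 265.8592473397683 310.71086395633597 v 39.687331906308174 88.97590865274182
hole top [288.30747308  64.80001495] u 275.9689391211043 300.627673310066 v 51.108034612062454 78.2087227676669
hole under [291.35571499  70.9831166 ] u 280.2217746778105 302.4762365078272 v 58.69765413318805 83.03952979664061
knuckle by wrist [-125.14 -104.99  182.  ]
knuckle by wrist [-124.91 -105.5   182.  ]
lug by wrist [-120.61 -105.03  203.  ]
```

View pics/kn.png

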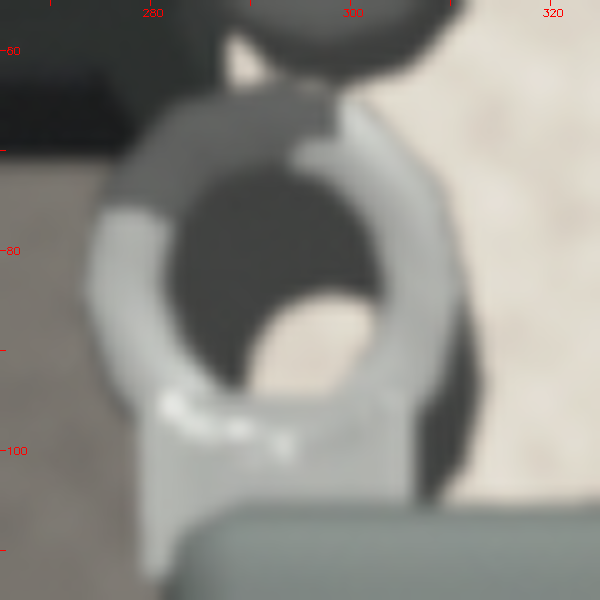

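View pics/lug.png

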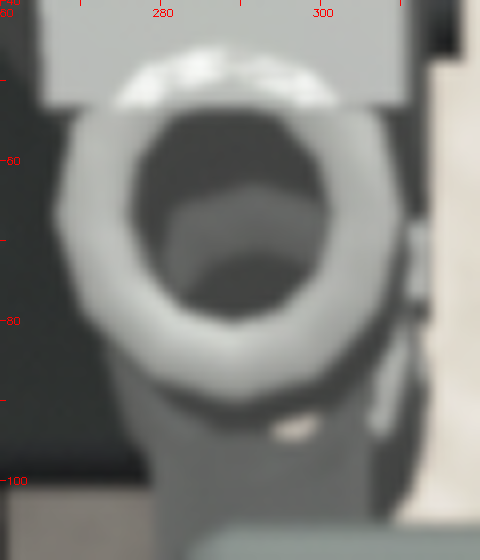

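```bash
python3 -m handwheel '{"xyz":[[0.002,0,0],[0.002,0,0],[0.002,0,0],[0.0015,0,0],[0,0,0],[0,0,0]],"rot":[[0,0,0],[0,0,0],[0,0,0],[0,0,0],[0,0,0],[0,0,0]]}'
python3 - <<'E'
from h import *
for n in("wrist","scene","side"):
    c=read_camera(n); np.save(f"{n}8.npy",c,allow_pickle=True)
    if n=="wrist": crop(c["frame"],250,30,350,120,7,"pics/wrist8.png"); wr=c
    if n=="scene": crop(c["frame"],380,290,480,390,6,"pics/scene8c.png")
Ri=R.from_euler('z',-KQ[2]); s=get_state()
kf=lambda p:np.round(Ri.apply(np.array(p)-[KQ[0],KQ[1],0])*1000,2)
for z in(.117,.063): print(kf(door_fk([-.014,.104,z],s)))
print("kn wr",kf(unproj(wr,(292.4,83.2),.182)))
print(s["force"],s["wrist_torque"],s["width"],s["ee_rot"])
E
```

```text
t: 12.35
tool_pos: [0.6433, 0.1676, 0.2127]
ee_rot: [[-0.231, 0.973, 0.0], [0.973, 0.231, 0.0], [-0.0, 0.0, -1.0]]
force: [-0.6, -0.2, -6.9]
width: 0.0276
[-120.41 -105.86  182.05]
[-120.41 -105.86  128.05]
kn wr [-121.37 -105.17  182.  ]
[ 0.17105123 -0.9759327  -6.79714924] [-0.07735768  0.04685891 -0.0215767 ] 0.027944078033199784 [[-2.31015049e-01  9.72950177e-01 -1.61626762e-06]
 [ 9.72950177e-01  2.31015049e-01 -9.16728609e-06]
 [-8.54593048e-06 -3.69032891e-06 -1.00000000e+00]]
```

View pics/wrist8.png

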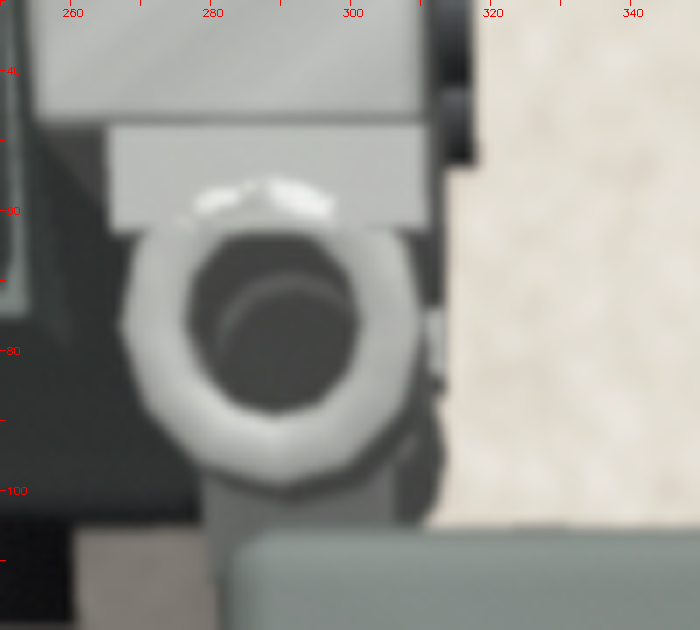

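View pics/scene8c.png

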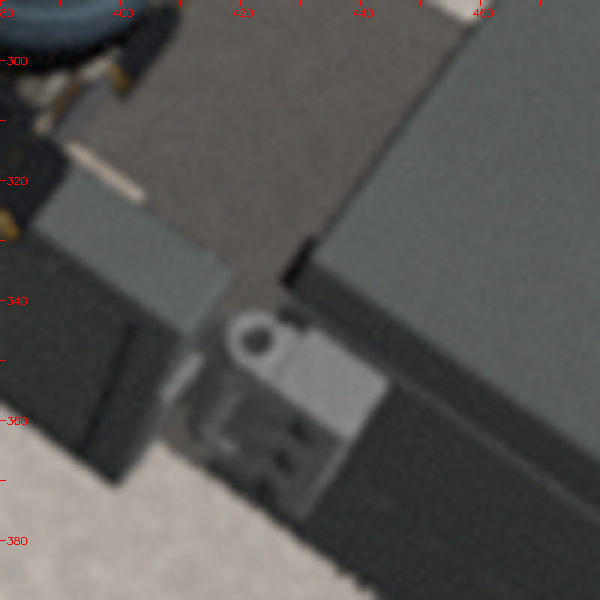

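```bash
python3 -m handwheel '{"xyz":[[0,0,0],[0,0,0],[0,0,0],[0,0,0]],"rot":[[0,0,0],[0,0,0],[0,0,0],[0,0,0]]}'
python3 - <<'E'
from cell import *
s=get_state(); print(s["force"],s["width"],s["tool_pos"],max(map(abs,s["qd"])))
print(job_done())
E
```

```text
t: 13.0
tool_pos: [0.6433, 0.1676, 0.2126]
ee_rot: [[-0.231, 0.973, 0.0], [0.973, 0.231, 0.0], [0.0, 0.0, -1.0]]
force: [-1.0, -0.1, -7.6]
width: 0.0278
[-1.01857787 -0.11861875 -7.55999729] 0.027792451920200426 [0.64327335 0.16763471 0.21264655] 0.09587028026521102
the job is handed in; nothing more can be done
None
```

I picked up the large grey door by its top edge, turned it about 40° and slid the knuckle in between the jamb lugs. I handed the job in at about 13 s with the gripper still holding the door; no verdict was reported.

**Last checks:**
- **Hole alignment:** in the wrist camera the knuckle's upper hole was about 0.3 mm off the lug's hole. The arm-pose estimate put it 0.4 mm off in depth and 0.9 mm off sideways. Both are inside the 3.5 mm limit.
- **Height and tilt:** the knuckle's top was at about 182 mm, the middle of its 3 mm play. By the arm's readings the tool was vertical. The lower hole was not seen directly; I took it from the door's unchanged position in the gripper.
- **Angle:** the door was square to my estimate of the kiln's yaw, which the two fixed cameras place within about 1° of each other.
- **Grip and contact:** the fingers were open 27.8 mm on the 28 mm panel. The force reading was the door's weight, about 7 N, plus about 1 N sideways. That is about the level of the scatter seen while moving, so I saw no sign of it pressing on the kiln.
- **Disagreement:** the wrist camera and the arm-pose estimate differed by about 1 mm on the knuckle's position, and the kiln's own position was about as uncertain. I relied mainly on the direct comparison in the wrist picture.
- **Other things:** I saw no contact with the flasks, pot or hinge pin, but I did not re-measure them at the end.

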